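# Sort two jaw-pad blanks by the drag under them

## Robot

A 7-joint arm with a two-finger parallel gripper is mounted at the origin on the work surface. World frame = base frame: x ahead of the robot, y to its left, z up, the work surface at z = 0. Lengths are in m, angles in rad, forces in N, time in s.
With the tool pointing down it reaches from about 0.425 to 0.875 m from the base axis. Payload 4.7 kg.
Tool frame: the origin (TCP) lies on the centre line of the jaws, within the pads' length; the fingertips stand 14 mm ahead of it and the grasp point (between the pads) lies 5 mm behind it; z points along the fingers, y is the direction in which the jaws open and shut (so a half turn about z gives the same grasp; the last joint's range is limited). The gripper opens to 87 mm and grips with 3 to 60 N. Pads are 19 mm wide; open, the fingers measure 117 mm over their backs; the gripper's body (75 mm by 190 mm) begins 51 mm behind the grasp point.
Start: joints at [-1.131, 0.321, -0.07, 1.45, 0.023, 1.371, -0.057], TCP at [0.269, 0.592, 0.237] pointing down, gripper open.
Joint ranges: [-2.86, 2.86], [-0.3, 2.09], [-1.38, 1.24], [0.06, 2.45], [-1.56, 4.7], [0.09, 2.05], [-2.69, 2.69]. Speed limits (rad/s): [2.57, 2.57, 3.14, 3.14, 3.14, 3.14, 3.14].

## Interface

Orientations are given as a rotation vector (axis times angle).
In Python, from bench import ctrl, optics, models gives the robot as it stands. The module is installed in compiled form; this text tells all that it offers.
- The arm moves only by the tool arm_command, never from a script. Its argument "motion" is a list of rows, each a list of 3 entries, a list of its own where there are three numbers: the shift along the tool's x, y, z in mm, then the turn, a rotation vector about the tool's x, y, z in degrees, then the closure, from 0 (fully open) to 1 (shut). In form: [[[x, y, z], [ax, ay, az], claw], ...]. A call has 1 to 8 rows; each row shifts and turns the commanded pose from where the row before left it, along the tool's axes as they then stand; what a row does not reach is not made up. A row lasts 1/12 s, in which the tool goes at most 41.7 mm and 7.16 degrees, less where a joint would pass 70% of its speed; a pose out of reach is approached as far as the arm can. A call with a gripper value outside its range is refused whole. The fingers move at their own pace and stop on an object; "force" is the grip in N (left out, the last holds). Time passes only in rows, so rows that do not move let the fingers close. It gives the time, the measured TCP pose, the force and the opening at its end, in the units of the state.
- ctrl.get_state(): the state, without advancing time (a new reading comes with each control period).
- optics.get_image(name): name is "scene" or "side" or "wrist"; returns (picture, depth): 480x640x3 uint8, blue, green, red; 480x640 float32, m along the optical axis (not along the pixel's ray), 0 where there is no reading.
- optics.camera_model(name): a dict with "fovy" (degrees; the focal length in pixels is half the picture's height over the tangent of half this angle, whatever the lens; pixels are square), "cx", "cy" (the principal point, pixels), "distortion" ([k1, k2, p1, p2, k3] as OpenCV has them; the pictures are not rectified), "rvec" (rotation vector, rad) and "tvec" (3), from world to camera coordinates, as OpenCV has them; the wrist camera has in their place "mount" (4x4, takes a point from camera to tool coordinates, whose origin is the TCP and whose axes are the flange's). Camera axes: x right, y down, z forward; pixel columns grow to the right and rows downward; lengths in m; the calibration is good to about 2 mm. A picture is of the moment at which its call begins: read the wrist's pose just before it. camera_model takes no time and is no camera call.
- ctrl.close_job(): hands the job in, once; it reports no verdict.
Trained networks look in the newest picture that a camera, given by its name, has taken for a name from the list of things; names that differ only in an ending like _2 or _b are one class to them, and where a whole thing is asked for, a point or a joint stands for the part that bears it (a point fixed in the world has none). Each returns a list of dicts, best first, with "conf" (0 to 1); they miss things now and then, are a little off and sometimes report something else, mostly with a low value. They report only what shows in the picture. A call takes as long as a camera call. They do not tell look-alikes from the thing itself.
- models.search_frame(camera, target): "location" ([x, y, z] in m, in the coordinates of the camera as it stood for that picture, good to about 4 mm: the middle of the surface that is visible of it).
- models.silhouettes(camera, target): "pixels" (480x640 bool, what is visible of it).
The state is a dict: "time": time; "joint_positions": joint angles; "qd": joint speeds; "joint_torque": joint torques, N m; "position": TCP position; "tool_rot": TCP orientation; "ft_force": force on the tool from outside, world axes, zero at the start; "torque": the same for the moment, N m; "grip_width": opening from 0.0 (shut) to 1.0 (fully open).
Only numpy, scipy, OpenCV 4.12 (cv2) and the standard library are available. Lean on these libraries where they do the work, as an engineer would, in place of code of your own. Each camera call takes 0.05 s, during which the arm holds its last target.

## Task

Two stainless jaw-pad blanks that look the same lie in the middle of the dark test plate: one was polished underneath and one is still rough. Slide each along the plate and feel how much it drags; finish with the rough one, which drags clearly more, wholly on the yellow patch and the polished one wholly on the blue patch. Keep both flat on the plate: slide them, do not lift or tip them.

Things in the scene. Friction and masses are not known exactly. Their poses are not given: they have to be found in the camera images.
- blank_1_centre (a point): Centre (half-way up) of one of two look-alike stainless blocks, 50 x 50 mm and 36 mm high, a dark round bore and two grooves in the top, standing on the dark plate. z up, x and y square to its sides. About 0.7 kg. One block is rough underneath, one polished; only drag tells. While sliding level under its own weight the rough one resists with about 4.5 to 8 N, the polished one with under 1.2 N.
- blank_2_centre (a point): Centre (half-way up) of the other look-alike block, same size and mass. They start in the plate's middle, about 110 mm apart across it (plate x), within 12 degrees of square to it; each slid straight along the plate's y arrives on an end patch.
- yellow_bay_centre (a point): Centre of the yellow end patch, for the rough blank, on the plate's top face: a flat film, no step, 230 mm along its x and 110 mm along its y (its axes are the plate's, z up). The plate is a fixed dark slab 15 mm thick, 260 mm (x) by 520 mm (y), turned up to 7 degrees; the patches lie at its two ends.
- blue_bay_centre (a point): Centre of the blue end patch, for the polished blank, on the plate's top face; same size and axes as the yellow one, at the other end, centres 380 mm apart along the plate's y. Either colour may be at either end.
There are look-alikes about, which are no part of the job. Leave any orange or pink look-alike of the part that bears blank_1_centre alone.

How it is judged:
By the outcome, as a careful person would: the job done as asked, in the order asked, and still so for the second after the job is handed in, with the robot touching nothing.
It also fails if it takes over 54 s, if anything falls off the work surface, if the arm or the gripper's body presses on something with over 40 N, if the wrist force passes 120 N, or if a joint passes its speed limit or range.

## Working session

There is one attempt and no reset: what is moved stays moved. The work goes in short steps, Python scripts to look and compute and a tool call to move; the robot and the scene stay as the last step left them, time stands still between calls to the robot, and variables do not carry over. Pictures are saved under pics/ and viewed, and the job is handed in when it is done.

Besides the shell and the picture viewer there is one more tool, called after "Request:" by a JSON object that holds its "fn" and its "kwargs". arm_command: Moves the arm, as the interface text tells. Its arguments: {"type":"object","properties":{"motion":{"type":"array","items":{"type":"array"}},"force":{"type":"number"}},"required":["motion"]}

```bash
mkdir -p pics; cat > h.py <<'E'
import numpy as np, cv2
from bench import ctrl, optics, models
def cam(n):
    m=optics.camera_model(n); f=240/np.tan(np.radians(m['fovy'])/2)
    K=np.array([[f,0,m['cx']],[0,f,m['cy']],[0,0,1.]]); return m,K,np.array(m['distortion'],float)
def T_wc(n,st=None):
    m,K,d=cam(n)
    if 'mount' in m:
        T=np.eye(4);T[:3,:3]=cv2.Rodrigues(np.array(st['tool_rot'],float))[0];T[:3,3]=st['position']
        return T@np.array(m['mount'])
    T=np.eye(4);T[:3,:3]=cv2.Rodrigues(np.array(m['rvec'],float))[0];T[:3,3]=np.ravel(m['tvec']);return np.linalg.inv(T)
def onplane(n,uv,z,T):
    m,K,d=cam(n); p=cv2.undistortPoints(np.array(uv,float).reshape(-1,1,2),K,d).reshape(-1,2)
    r=np.c_[p,np.ones(len(p))]@T[:3,:3].T; o=T[:3,3]; return o+r*((z-o[2])/r[:,2])[:,None]
E
python3 - <<'E'
from h import *
st=ctrl.get_state(); print({k:np.round(v,3) for k,v in st.items()})
for n in ['scene','side']:
    im,d=optics.get_image(n); cv2.imwrite(f'pics/{n}0.png',im); np.save(f'{n}0.npy',d)
    T=T_wc(n); print(n,T[:3,3])
    for r in models.search_frame(n,'blank_1_centre'): print(r['conf'],(T@np.r_[r['location'],1])[:3].round(4))
E
```

```text
{'time': np.float64(0.0), 'joint_positions': array([-1.131,  0.322, -0.07 ,  1.452,  0.023,  1.371, -0.057]), 'qd': array([-0.001, -0.   ,  0.   ,  0.   , -0.001, -0.001, -0.001]), 'joint_torque': array([-0.0000e+00, -4.9131e+01, -4.0400e-01, -3.1253e+01, -6.4000e-02,
        4.4000e-02,  0.0000e+00]), 'position': array([0.268, 0.591, 0.235]), 'tool_rot': array([-6.64e-01, -3.07e+00,  3.00e-03]), 'ft_force': array([0.922, 0.706, 0.518]), 'torque': array([ 0.036,  0.012, -0.004]), 'grip_width': np.float64(1.005)}
scene [1.35647333 0.10034505 0.64987482]
0.93 [0.7728 0.1292 0.0348]
0.77 [ 0.7148 -0.2674  0.0339]
0.75 [0.335  0.1613 0.0274]
0.73 [0.6217 0.0191 0.0511]
side [ 0.41534228 -0.83093902  0.63644907]
0.91 [ 0.5942 -0.008   0.0478]
0.89 [ 0.6965 -0.2789  0.0356]
0.72 [0.3231 0.1498 0.0326]
0.57 [0.7532 0.1138 0.0255]
```

View pics/scene0.png

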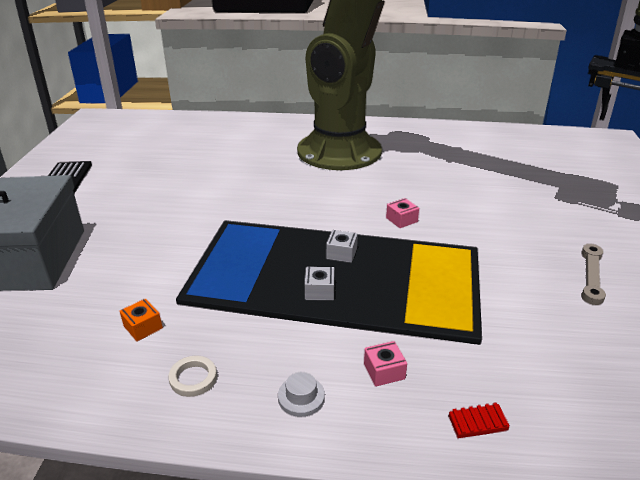

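View pics/side0.png

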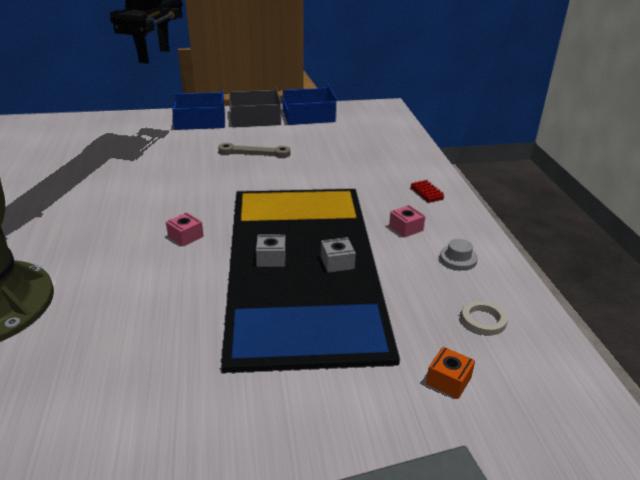

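The scene picture shows the blue patch at (235,262) on the −y end and the yellow patch at (442,287) on the +y end. The two steel blanks are at (341,246) and (320,283), and the pink and orange blocks are off the plate. I'll measure the geometry next.

```bash
cat >> h.py <<'E'
def cloud(n,d,T):
    m,K,di=cam(n); v,u=np.mgrid[0:480,0:640]
    p=cv2.undistortPoints(np.stack([u,v],-1).reshape(-1,1,2).astype(float),K,di).reshape(-1,2)
    P=np.c_[p,np.ones(len(p))]*d.reshape(-1,1); return (P@T[:3,:3].T+T[:3,3]).reshape(480,640,3)
def patches(n,im,T,z=.015):
    hsv=cv2.cvtColor(im,cv2.COLOR_BGR2HSV); 
    return hsv
def report(n,im,d,T):
    W=cloud(n,d,T); hsv=cv2.cvtColor(im,cv2.COLOR_BGR2HSV)
    reg=(d>0)&(W[...,0]>.38)&(W[...,0]<.75)&(W[...,1]>-.35)&(W[...,1]<.35)
    for c,(a,b) in {'yellow':(18,35),'blue':(100,125)}.items():
        M=(reg&(hsv[...,0]>=a)&(hsv[...,0]<=b)&(hsv[...,1]>150)&(abs(W[...,2]-.015)<.012)).astype(np.uint8)
        k,l,s,_=cv2.connectedComponentsWithStats(M); j=1+np.argmax(s[1:,4])
        v,u=np.where(l==j); P=onplane(n,np.c_[u,v],.015,T)[:,:2]
        r=cv2.minAreaRect((P*1000).astype(np.float32)); print(n,c,np.round(r[0],1),np.round(r[1],1),round(r[2],2),'z',np.median(W[l==j][:,2]).round(4))
    M=(reg&(hsv[...,1]<60)&(W[...,2]>.044)&(W[...,2]<.058)).astype(np.uint8)
    k,l,s,_=cv2.connectedComponentsWithStats(M)
    for j in range(1,k):
        if s[j,4]<150: continue
        P=W[l==j]; v,u=np.where(l==j); Q=onplane(n,np.c_[u,v],.051,T)[:,:2]
        r=cv2.minAreaRect((Q*1000).astype(np.float32)); print(n,'blank',np.round(r[0],1),np.round(r[1],1),round(r[2],2),'z',np.median(P[:,2]).round(4),'mean',P.mean(0).round(4),s[j,4])
E
python3 - <<'E'
from h import *
for n in ['scene','side']:
    report(n,cv2.imread(f'pics/{n}0.png'),np.load(f'{n}0.npy'),T_wc(n))
st=ctrl.get_state();print(st['time'],cv2.Rodrigues(st['tool_rot'])[0].round(3))
E
```

```text
scene yellow [551.7 225.6] [112.4 233.3] 85.15 z 0.016
scene blue [ 518.8 -153.7] [111.6 232.1] 84.94 z 0.016
scene blank [486.5  43.7] [51.5 60.5] 81.42 z 0.0514 mean [0.4862 0.044  0.0509] 494
scene blank [602.8  15. ] [57.6 50. ] 5.99 z 0.0515 mean [0.6019 0.0148 0.051 ] 607
side yellow [549.7 224.1] [117.1 233.3] 85.02 z 0.0136
side blue [ 517.  -153.4] [113.  231.9] 84.98 z 0.0144
side blank [477.8  33.3] [59.5 49.7] 82.08 z 0.0492 mean [0.4784 0.0381 0.049 ] 515
side blank [592.8   5.2] [50.9 57.5] 4.14 z 0.0492 mean [0.5935 0.0083 0.049 ] 517
0.2 [[-0.911  0.413 -0.   ]
 [ 0.413  0.911 -0.001]
 [-0.    -0.001 -1.   ]]
```

Request:
{"fn": "arm_command", "kwargs": {"motion": [[[-15, -12, 0], [0, 0, 0], 0], [[-30, -25, 0], [0, 0, 0], 0], [[-30, -25, 0], [0, 0, 0], 0], [[-30, -25, 0], [0, 0, 0], 0], [[-30, -25, 0], [0, 0, 0], 0], [[-30, -25, 0], [0, 0, 0], 0], [[-30, -25, 0], [0, 0, 0], 0], [[-30, -25, 0], [0, 0, 0], 0]]}}

```text
time: 0.87
position: [0.3966, 0.3268, 0.2366]
tool_rot: [0.664, 3.071, 0.0]
ft_force: [1.0, 0.3, 0.6]
grip_width: 1.0
```

Request:
{"fn": "arm_command", "kwargs": {"motion": [[[-30, -25, 0], [0, 0, 0], 0], [[-30, -25, 0], [0, 0, 0], 0], [[-30, -25, 0], [0, 0, 0], 0], [[-30, -25, 0], [0, 0, 0], 0], [[-30, -25, 0], [0, 0, -4], 0], [[-31, -23, 0], [0, 0, -4], 0], [[-33, -20, 0], [0, 0, -4], 0], [[-30, -15, 0], [0, 0, -4], 0]]}}

```text
time: 1.53
position: [0.555, 0.0674, 0.237]
tool_rot: [0.229, 3.132, -0.0]
ft_force: [-0.3, -0.5, -0.6]
grip_width: 1.0
```

Request:
{"fn": "arm_command", "kwargs": {"motion": [[[-14, -5, 0], [0, 0, 0], 0], [[0, 0, 0], [0, 0, 0], 0]]}}

```text
time: 1.7
position: [0.5695, 0.0602, 0.2362]
tool_rot: [0.239, 3.131, -0.003]
ft_force: [-0.2, 0.5, 0.8]
grip_width: 0.996
```

```bash
python3 - <<'E'
from h import *
st=ctrl.get_state(); print(st['time'],st['position'].round(4),st['ft_force'].round(2),cv2.Rodrigues(st['tool_rot'])[0].round(3)[:,1])
im,d=optics.get_image('wrist'); cv2.imwrite('pics/w1.png',im); np.save('w1.npy',d)
T=T_wc('wrist',st); print(T[:3,3])
report('wrist',im,d,T)
E
```

```text
1.7 [0.5695 0.0602 0.2362] [-0.18  0.55  0.81] [ 0.152  0.988 -0.002]
[0.50321598 0.07175966 0.38328058]
wrist yellow [552.7 225.1] [112.4 230.9] 85.11 z 0.0146
wrist blue [ 525.3 -150.8] [107.9 218.5] 84.71 z 0.0146
wrist blank [481.   43.6] [49.4 49.5] 81.3 z 0.0501 mean [0.4807 0.0439 0.05  ] 3216
wrist blank [595.5  14.8] [50.4 50. ] 4.55 z 0.0501 mean [0.5955 0.0147 0.05  ] 2509
```

View pics/w1.png

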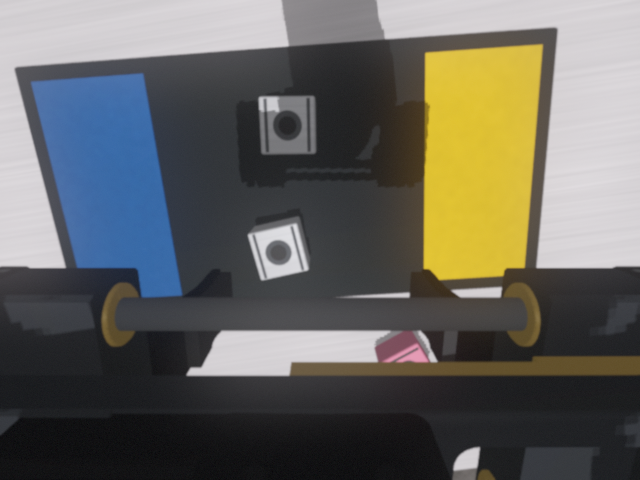

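The wrist picture shows blank A at (278,251) and blank B at (287,125), with blue on the left and yellow on the right. The measurements are consistent: A is at (0.481, 0.0436), yaw −8.7°, and B is at (0.5955, 0.0148), yaw +4.5°. I'll descend on A with the jaws along the travel direction.

Request:
{"fn": "arm_command", "kwargs": {"motion": [[[17, -6, 5], [0, 0, 0], 0], [[17, -6, 20], [0, 0, 0], 0], [[17, -6, 20], [0, 0, 0], 0], [[17, -6, 20], [0, 0, 0], 0], [[17, -6, 20], [0, 0, 0], 0], [[0, 0, 20], [0, 0, 0], 0], [[0, 0, 20], [0, 0, 0], 0], [[0, 0, 10], [0, 0, 0], 0]]}}

```text
time: 2.42
position: [0.4763, 0.0482, 0.0996]
tool_rot: [-0.226, -3.13, -0.0]
ft_force: [-0.6, -0.5, -0.4]
grip_width: 0.999
```

Request:
{"fn": "arm_command", "kwargs": {"motion": [[[0, 0, 10], [0, 0, 0], 0], [[0, 0, 0], [0, 0, 0], 0]]}}

```text
time: 2.58
position: [0.4775, 0.0474, 0.0901]
tool_rot: [-0.228, -3.131, 0.001]
ft_force: [-0.5, -0.1, -1.1]
grip_width: 1.001
```

Request:
{"fn": "arm_command", "kwargs": {"motion": [[[-2, -1.5, 0], [0, 0, 0], 0], [[-2, -1.5, 10], [0, 0, 0], 0], [[0, 0, 15], [0, 0, 0], 0], [[0, 0, 15], [0, 0, 0], 0], [[0, 0, 10], [0, 0, 0], 0], [[0, 0, 5], [0, 0, 0], 0], [[0, 0, 0], [0, 0, 0], 0]]}}

```text
time: 3.17
position: [0.482, 0.0429, 0.0356]
tool_rot: [-0.23, -3.132, 0.001]
ft_force: [-0.1, 0.7, -0.5]
grip_width: 0.998
```

```bash
python3 - <<'E'
from h import *
st=ctrl.get_state(); print(st['time'],st['position'].round(4),st['ft_force'].round(2),cv2.Rodrigues(st['tool_rot'])[0].round(3)[:,1])
im,d=optics.get_image('side'); cv2.imwrite('pics/s2.png',im[150:390,180:460].repeat(2,0).repeat(2,1))
E
```

```text
3.1667 [0.482  0.0429 0.0356] [-0.09  0.67 -0.52] [ 0.146  0.989 -0.001]
```

View pics/s2.png

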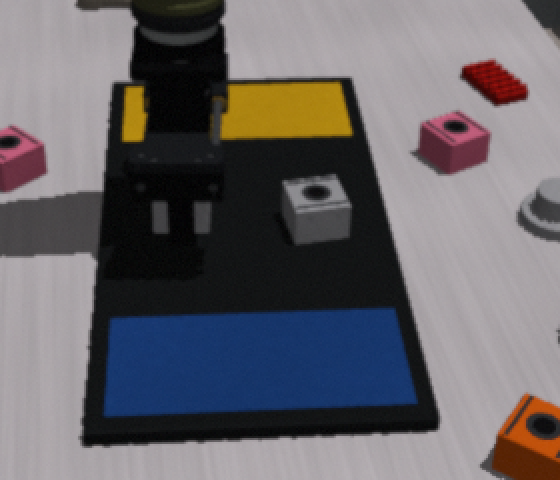

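The jaws straddle blank A, with B clear at (316,205) in the crop. I'll close gently and feel the drag.

Request:
{"fn": "arm_command", "kwargs": {"motion": [[[0, 0, 1], [0, 0, 0], 0.3], [[0, 0, 0], [0, 0, 0], 0.5], [[0, 0, 0], [0, 0, 0], 0.5], [[0, 0, 0], [0, 0, 0], 0.5], [[0, 0, 0], [0, 0, 0], 0.5], [[0, 0, 0], [0, 0, 0], 0.5]], "force": 8}}

```text
time: 3.72
position: [0.4826, 0.0432, 0.0358]
tool_rot: [0.23, 3.133, 0.0]
ft_force: [-1.1, 0.4, -0.3]
grip_width: 0.632
```

Request:
{"fn": "arm_command", "kwargs": {"motion": [[[0, 0, 0], [0, 0, 0], 0.6], [[0, 0, 0], [0, 0, 0], 0.6], [[0, 0, 0], [0, 0, 0], 0.6]]}}

```text
time: 3.97
position: [0.4825, 0.0429, 0.0357]
tool_rot: [-0.23, -3.133, 0.001]
ft_force: [-0.4, -1.1, 2.4]
grip_width: 0.571
```

Request:
{"fn": "arm_command", "kwargs": {"motion": [[[0.2, 3, 0], [0, 0, 0], 0.6], [[0.2, 3, 0], [0, 0, 0], 0.6], [[0.2, 3, 0], [0, 0, 0], 0.6], [[0.2, 3, 0], [0, 0, 0], 0.6]]}}

```text
time: 4.3
position: [0.4836, 0.0528, 0.0357]
tool_rot: [0.233, 3.133, -0.004]
ft_force: [-0.9, -7.9, 3.8]
grip_width: 0.572
```

Request:
{"fn": "arm_command", "kwargs": {"motion": [[[0.2, 3, 0], [0, 0, 0], 0.6], [[0.2, 3, 0], [0, 0, 0], 0.6]]}}

```text
time: 4.47
position: [0.4842, 0.0588, 0.0357]
tool_rot: [0.232, 3.133, -0.004]
ft_force: [-0.3, -6.1, 3.9]
grip_width: 0.572
```

Request:
{"fn": "arm_command", "kwargs": {"motion": [[[0.2, 3, 0], [0, 0, 0], 0.6], [[0.2, 3, 0], [0, 0, 0], 0.6]]}}

```text
time: 4.63
position: [0.4846, 0.0647, 0.0357]
tool_rot: [0.233, 3.133, -0.004]
ft_force: [-1.7, -6.9, 3.7]
grip_width: 0.571
```

Request:
{"fn": "arm_command", "kwargs": {"motion": [[[0.2, 3, 0], [0, 0, 0], 0.6], [[0.2, 3, 0], [0, 0, 0], 0.6]]}}

```text
time: 4.8
position: [0.4851, 0.0707, 0.0357]
tool_rot: [0.232, 3.133, -0.004]
ft_force: [0.3, -7.7, 3.6]
grip_width: 0.574
```

Blank A drags at about 7 N with 3.7 N of extra down-force. That gives μ≈0.67, or about 4.6 N under its own weight, so it is the rough one. I'll carry on to yellow.

Request:
{"fn": "arm_command", "kwargs": {"motion": [[[0.3, 5, 0], [0, 0, 0], 0.6], [[0.5, 8, 0], [0, 0, 0], 0.6], [[0.6, 10, 0], [0, 0, 0], 0.6], [[0.7, 10, 0], [0, 0, 0], 0.6], [[0.7, 10, 0], [0, 0, 0], 0.6], [[0.7, 10, 0], [0, 0, 0], 0.6], [[0.7, 10, 0], [0, 0, 0], 0.6], [[0.7, 10, 0], [0, 0, 0], 0.6]]}}

```text
time: 5.47
position: [0.491, 0.1436, 0.0357]
tool_rot: [-0.233, -3.133, 0.005]
ft_force: [-0.4, -7.0, 4.6]
grip_width: 0.574
```

Request:
{"fn": "arm_command", "kwargs": {"motion": [[[0.7, 10, 0], [0, 0, 0], 0.6], [[0.7, 10, 0], [0, 0, 0], 0.6], [[0.7, 10, 0], [0, 0, 0], 0.6], [[0.7, 10, 0], [0, 0, 0], 0.6], [[0.7, 10, 0], [0, 0, 0], 0.6], [[0.7, 10, 0], [0, 0, 0], 0.6], [[0.7, 10, 0], [0, 0, 0], 0.6], [[0.5, 8, 0], [0, 0, 0], 0.6]]}}

```text
time: 6.13
position: [0.4972, 0.2215, 0.0357]
tool_rot: [-0.232, -3.133, 0.006]
ft_force: [-1.0, -8.3, 5.1]
grip_width: 0.572
```

Request:
{"fn": "arm_command", "kwargs": {"motion": [[[0.5, 7, 0], [0, 0, 0], 0.6], [[0, 0, 0], [0, 0, 0], 0.6], [[0, 0, 0], [0, 0, 0], 0.6]]}}

```text
time: 6.38
position: [0.4977, 0.2304, 0.0356]
tool_rot: [0.23, 3.133, -0.001]
ft_force: [0.8, -2.3, 3.7]
grip_width: 0.575
```

Request:
{"fn": "arm_command", "kwargs": {"motion": [[[0, 0, 0], [0, 0, 0], 0], [[0, 0, 0], [0, 0, 0], 0], [[0, 0, 0], [0, 0, 0], 0], [[0, 0, 0], [0, 0, 0], 0], [[0, 0, 0], [0, 0, 0], 0], [[0, 0, 0], [0, 0, 0], 0]]}}

```text
time: 6.88
position: [0.4971, 0.2313, 0.0355]
tool_rot: [-0.23, -3.133, -0.0]
ft_force: [-0.8, -0.1, 0.4]
grip_width: 0.938
```

Request:
{"fn": "arm_command", "kwargs": {"motion": [[[0, 0, -10], [0, 0, 0], 0], [[0, 0, -30], [0, 0, 0], 0], [[0, 0, -40], [0, 0, 0], 0], [[0, 0, -40], [0, 0, 0], 0], [[0, 0, -20], [0, 0, 0], 0], [[0, 0, 0], [0, 0, 0], 0]]}}

```text
time: 7.38
position: [0.5005, 0.2326, 0.1825]
tool_rot: [0.23, 3.124, 0.011]
ft_force: [0.0, 0.4, 0.1]
grip_width: 1.003
```

```bash
python3 - <<'E'
from h import *
st=ctrl.get_state(); print(st['time'],st['position'].round(4),st['ft_force'].round(2),cv2.Rodrigues(st['tool_rot'])[0].round(3)[:,1],st['grip_width'])
im,d=optics.get_image('wrist'); cv2.imwrite('pics/w3.png',im)
report('wrist',im,d,T_wc('wrist',st))
E
```

```text
7.3833 [0.5005 0.2326 0.1825] [0.02 0.36 0.15] [0.146 0.989 0.008] 1.0031801913280276
wrist yellow [507.2 229.9] [110.6 138.7] 84.92 z 0.0146Traceback (most recent call last):
  File "<stdin>", line 4, in <module>
  File "h.py", line 27, in report
    k,l,s,_=cv2.connectedComponentsWithStats(M); j=1+np.argmax(s[1:,4])
                                                     ~~~~~~~~~^^^^^^^^^
    return _wrapfunc(a, 'argmax', axis=axis, out=out, **kwds)
    return bound(*args, **kwds)
ValueError: attempt to get argmax of an empty sequence
```

View pics/w3.png

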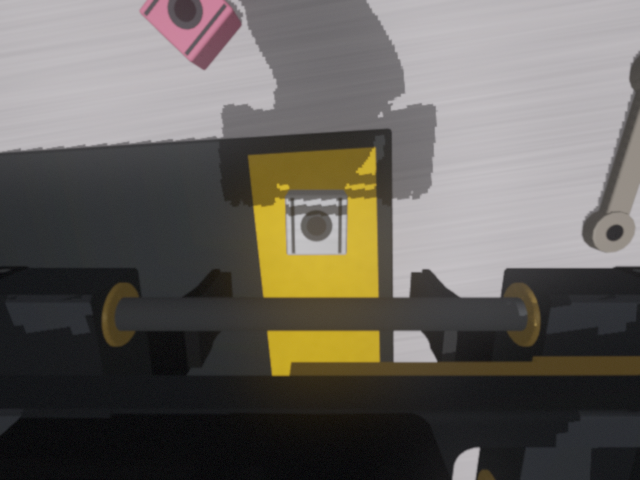

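The picture shows A at (316,223), wholly on yellow. Next is B.

Request:
{"fn": "arm_command", "kwargs": {"motion": [[[-10, -15, 0], [0, 0, 0], 0], [[-21, -33, 0], [0, 0, 0], 0], [[-21, -33, 0], [0, 0, 0], 0], [[-21, -33, 0], [0, 0, 0], 0], [[-21, -33, 0], [0, 0, 0], 0], [[-21, -33, 0], [0, 0, 0], 0], [[-11, -22, 0], [0, 0, 0], 0], [[0, 0, 0], [0, 0, -6.5], 0]]}}

```text
time: 8.1
position: [0.5926, 0.0042, 0.1743]
tool_rot: [-0.066, -3.14, 0.008]
ft_force: [-0.9, 0.3, 0.1]
grip_width: 1.002
```

Request:
{"fn": "arm_command", "kwargs": {"motion": [[[0, 0, 20], [0, 0, -6.5], 0], [[0, 0, 30], [0, 0, 0], 0], [[0, 0, 30], [0, 0, 0], 0], [[0, 0, 10], [0, 0, 0], 0], [[0, 0, 0], [0, 0, 0], 0]]}}

```text
time: 8.52
position: [0.589, 0.0126, 0.0815]
tool_rot: [0.126, -3.131, 0.001]
ft_force: [-0.6, -0.2, 0.4]
grip_width: 0.999
```

```bash
python3 - <<'E'
from h import *
st=ctrl.get_state(); R=cv2.Rodrigues(st['tool_rot'])[0]; print(st['time'],st['position'].round(4),R.round(3))
print('to B, tool mm',(R.T@(np.array([.5955,.0148,.0355])-st['position'])*1000).round(1),np.degrees(np.arctan2(R[1,1],R[0,1])))
E
```

```text
8.5167 [0.589  0.0126 0.0815] [[-0.997 -0.08  -0.008]
 [-0.08   0.997 -0.001]
 [ 0.008 -0.001 -1.   ]]
to B, tool mm [-7.   1.7 46. ] 94.59544235200204
```

Request:
{"fn": "arm_command", "kwargs": {"motion": [[[-4, 1, 0], [0, -0.4, 0], 0], [[-3, 0.7, 0], [0, 0, 0], 0], [[0, 0, 12], [0, 0, 0], 0], [[0, 0, 15], [0, 0, 0], 0], [[0, 0, 12], [0, 0, 0], 0], [[0, 0, 6], [0, 0, 0], 0], [[0, 0, 0], [0, 0, 0], 0]]}}

```text
time: 9.1
position: [0.5985, 0.0151, 0.039]
tool_rot: [-0.126, 3.135, 0.0]
ft_force: [-0.1, -0.4, 1.1]
grip_width: 0.999
```

```bash
python3 - <<'E'
from h import *
st=ctrl.get_state(); R=cv2.Rodrigues(st['tool_rot'])[0]; print(st['time'],st['position'].round(4),R.round(3),st['ft_force'])
print('to B, tool mm',(R.T@(np.array([.5955,.0148,.0355])-st['position'])*1000).round(1))
im,d=optics.get_image('side'); cv2.imwrite('pics/s4.png',im[150:390,180:460].repeat(2,0).repeat(2,1))
E
```

```text
9.1 [0.5985 0.0151 0.039 ] [[-0.997 -0.08   0.004]
 [-0.08   0.997  0.   ]
 [-0.004 -0.    -1.   ]] [-0.079131   -0.39648306  1.11772751]
to B, tool mm [ 3.  -0.1  3.5]
```

View pics/s4.png

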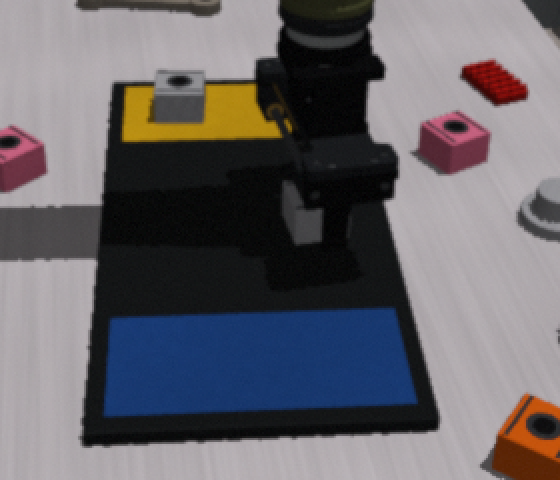

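The jaws straddle B, whose visible corner is at (303,220) in the crop. A sits at (180,95) on yellow. I'll close on B, then slide it towards blue.

Request:
{"fn": "arm_command", "kwargs": {"motion": [[[3, 0, 3], [0, 0.2, 0], 0.3], [[0, 0, 0], [0, 0, 0], 0.6], [[0, 0, 0], [0, 0, 0], 0.6], [[0, 0, 0], [0, 0, 0], 0.6], [[0, 0, 0], [0, 0, 0], 0.6], [[0, 0, 0], [0, 0, 0], 0.6], [[0, 0, 0], [0, 0, 0], 0.6], [[0, 0, 0], [0, 0, 0], 0.6]], "force": 8}}

```text
time: 9.82
position: [0.5968, 0.0145, 0.0378]
tool_rot: [-0.126, 3.135, -0.0]
ft_force: [-0.0, -0.1, 0.5]
grip_width: 0.575
```

Request:
{"fn": "arm_command", "kwargs": {"motion": [[[0, 0, 0], [0, 0, 0], 0.6], [[0, 0, 0], [0, 0, 0], 0.6]]}}

```text
time: 9.98
position: [0.5968, 0.0146, 0.0378]
tool_rot: [-0.126, 3.135, -0.0]
ft_force: [0.6, -0.3, 2.0]
grip_width: 0.577
```

Request:
{"fn": "arm_command", "kwargs": {"motion": [[[0.5, -3, 0], [0, 0, 0], 0.6], [[0.5, -3, 0], [0, 0, 0], 0.6], [[0.5, -3, 0], [0, 0, 0], 0.6], [[0.5, -3, 0], [0, 0, 0], 0.6]]}}

```text
time: 10.32
position: [0.5958, 0.003, 0.0378]
tool_rot: [-0.127, 3.135, 0.001]
ft_force: [-0.3, 1.7, 3.2]
grip_width: 0.58
```

Request:
{"fn": "arm_command", "kwargs": {"motion": [[[0.5, -3, 0], [0, 0, 0], 0.6], [[0.5, -3, 0], [0, 0, 0], 0.6]]}}

```text
time: 10.48
position: [0.5953, -0.0035, 0.0378]
tool_rot: [-0.126, 3.135, 0.001]
ft_force: [0.8, 2.8, 3.5]
grip_width: 0.576
```

Request:
{"fn": "arm_command", "kwargs": {"motion": [[[0.5, -3, 0], [0, 0, 0], 0.6], [[0.5, -3, 0], [0, 0, 0], 0.6]]}}

```text
time: 10.65
position: [0.5948, -0.0096, 0.0378]
tool_rot: [-0.126, 3.135, 0.001]
ft_force: [0.9, 2.4, 4.3]
grip_width: 0.576
```

B drags about 2.3 N against A's 7 N at a similar down-force, so B is the polished one. I'll carry on to blue.

Request:
{"fn": "arm_command", "kwargs": {"motion": [[[0.8, -5, 0], [0, 0, 0], 0.6], [[1.4, -8, 0], [0, 0, 0], 0.6], [[1.7, -10, 0], [0, 0, 0], 0.6], [[1.7, -10, 0], [0, 0, 0], 0.6], [[1.7, -10, 0], [0, 0, 0], 0.6], [[1.7, -10, 0], [0, 0, 0], 0.6], [[1.7, -10, 0], [0, 0, 0], 0.6], [[1.7, -10, 0], [0, 0, 0], 0.6]]}}

```text
time: 11.32
position: [0.5879, -0.0848, 0.0378]
tool_rot: [-0.124, 3.135, 0.0]
ft_force: [0.1, 3.2, 5.6]
grip_width: 0.571
```

Request:
{"fn": "arm_command", "kwargs": {"motion": [[[1.7, -10, 0], [0, 0, 0], 0.6], [[1.7, -10, 0], [0, 0, 0], 0.6], [[1.7, -10, 0], [0, 0, 0], 0.6], [[1.7, -10, 0], [0, 0, 0], 0.6], [[1.7, -10, 0], [0, 0, 0], 0.6], [[1.7, -10, 0], [0, 0, 0], 0.6], [[1.4, -8, 0], [0, 0, 0], 0.6], [[1, -6, 0], [0, 0, 0], 0.6]]}}

```text
time: 11.98
position: [0.5808, -0.1603, 0.0378]
tool_rot: [-0.122, 3.136, -0.0]
ft_force: [0.7, 3.6, 6.5]
grip_width: 0.57
```

Request:
{"fn": "arm_command", "kwargs": {"motion": [[[0, 0, 0], [0, 0, 0], 0.6], [[0, 0, 0], [0, 0, 0], 0.6], [[0, 0, 0], [0, 0, 0], 0.6]]}}

```text
time: 12.23
position: [0.5806, -0.1617, 0.0378]
tool_rot: [-0.122, 3.136, -0.005]
ft_force: [-0.2, -2.4, 6.1]
grip_width: 0.573
```

B is in place, with some down-preload from the grip. I'll relax the jaws to a loose cage and nudge B a few millimetres to get a clean drag reading without the preload.

Request:
{"fn": "arm_command", "kwargs": {"motion": [[[0, 0, 0], [0, 0, 0], 0.35], [[0, 0, 0], [0, 0, 0], 0.35], [[0, 0, 0], [0, 0, 0], 0.35], [[0, 0, 0], [0, 0, 0], 0.35]]}}

```text
time: 12.57
position: [0.5804, -0.1584, 0.0367]
tool_rot: [-0.126, 3.138, -0.0]
ft_force: [-0.9, -0.9, -0.8]
grip_width: 0.647
```

Request:
{"fn": "arm_command", "kwargs": {"motion": [[[0, 2, 0], [0, 0, 0], 0.35], [[0, 2, 0], [0, 0, 0], 0.35], [[0, 2, 0], [0, 0, 0], 0.35]]}}

```text
time: 12.82
position: [0.5807, -0.1516, 0.0372]
tool_rot: [-0.126, 3.136, 0.0]
ft_force: [-0.2, -1.7, -0.7]
grip_width: 0.65
```

Request:
{"fn": "arm_command", "kwargs": {"motion": [[[0, 2, 0], [0, 0, 0], 0.35]]}}

```text
time: 12.9
position: [0.5807, -0.1495, 0.0373]
tool_rot: [-0.127, 3.136, 0.0]
ft_force: [0.2, -1.6, -1.7]
grip_width: 0.652
```

Request:
{"fn": "arm_command", "kwargs": {"motion": [[[0, 2, 0], [0, 0, 0], 0.35]]}}

```text
time: 12.98
position: [0.5807, -0.1475, 0.0374]
tool_rot: [-0.127, 3.135, 0.0]
ft_force: [0.5, -1.3, -0.9]
grip_width: 0.652
```

Request:
{"fn": "arm_command", "kwargs": {"motion": [[[0, 2, 0], [0, 0, 0], 0.35]]}}

```text
time: 13.07
position: [0.5805, -0.1456, 0.0375]
tool_rot: [-0.127, 3.135, 0.0]
ft_force: [-0.6, -1.5, -1.3]
grip_width: 0.65
```

Request:
{"fn": "arm_command", "kwargs": {"motion": [[[0, 2, 0], [0, 0, 0], 0.35]]}}

```text
time: 13.15
position: [0.5804, -0.1436, 0.0375]
tool_rot: [-0.126, 3.135, 0.0]
ft_force: [-0.1, -0.8, -1.2]
grip_width: 0.648
```

The clean drag is about 1 N, so B is polished. I'll release it and lift away.

Request:
{"fn": "arm_command", "kwargs": {"motion": [[[0, -3, 0], [0, 0, 0], 0.1], [[0, 0, 0], [0, 0, 0], 0], [[0, 0, 0], [0, 0, 0], 0], [[0, 0, 0], [0, 0, 0], 0], [[0, 0, 0], [0, 0, 0], 0], [[0, 0, 0], [0, 0, 0], 0]]}}

```text
time: 13.65
position: [0.5806, -0.1469, 0.0375]
tool_rot: [-0.126, 3.135, 0.0]
ft_force: [-0.1, -0.4, 0.4]
grip_width: 0.969
```

Request:
{"fn": "arm_command", "kwargs": {"motion": [[[0, 0, -10], [0, 0, 0], 0], [[0, 0, -30], [0, 0, 0], 0], [[0, 0, -40], [0, 0, 0], 0], [[0, 0, -40], [0, 0, 0], 0], [[0, 0, -40], [0, 0, 0], 0], [[0, 0, -30], [0, 0, 0], 0], [[0, 0, -10], [0, 0, 0], 0], [[0, 0, 0], [0, 0, 0], 0]]}}

```text
time: 14.32
position: [0.5816, -0.1477, 0.2418]
tool_rot: [-0.125, 3.128, -0.001]
ft_force: [0.2, 0.3, -0.5]
grip_width: 0.995
```

```bash
python3 - <<'E'
from h import *
st=ctrl.get_state(); print(st['time'],st['position'].round(4),st['ft_force'].round(2))
im,d=optics.get_image('wrist'); cv2.imwrite('pics/w5.png',im)
try: report('wrist',im,d,T_wc('wrist',st))
except Exception as e: print(e)
im,d=optics.get_image('scene'); cv2.imwrite('pics/sc5.png',im); report('scene',im,d,T_wc('scene'))
im,d=optics.get_image('side'); cv2.imwrite('pics/sd5.png',im); report('side',im,d,T_wc('side'))
E
```

```text
14.3167 [ 0.5816 -0.1477  0.2418] [ 0.22  0.25 -0.54]
wrist yellow [565.5 170.7] [122.7  46.9] 17.77 z 0.0146
wrist blue [ 516.4 -146.7] [ 98.3 220. ] 85.15 z 0.0146
wrist blank [ 579.1 -145.8] [49.1 49.2] 4.64 z 0.0501 mean [ 0.5791 -0.1458  0.05  ] 2561
scene yellow [551.8 225.6] [112.4 233.1] 85.13 z 0.016
scene blue [ 518.7 -153.7] [111.3 232.1] 85.09 z 0.0161
scene blank [501.4 229.6] [49.7 60.9] 81.51 z 0.0515 mean [0.5012 0.2302 0.0511] 507
scene blank [ 587.  -144.6] [58.3 51.7] 5.49 z 0.0515 mean [ 0.5859 -0.1446  0.0509] 565
side yellow [549.7 223.9] [116.6 233.3] 85.01 z 0.0136
side blue [ 517.2 -153.7] [113.6 231.5] 85.04 z 0.0144
side blank [493.  219.6] [53.7 49.2] 82.28 z 0.049 mean [0.4935 0.2249 0.0489] 320
side blank [ 576.3 -152.8] [51.  56.1] 3.76 z 0.0495 mean [ 0.5768 -0.1509  0.0493] 760
```

View pics/w5.png

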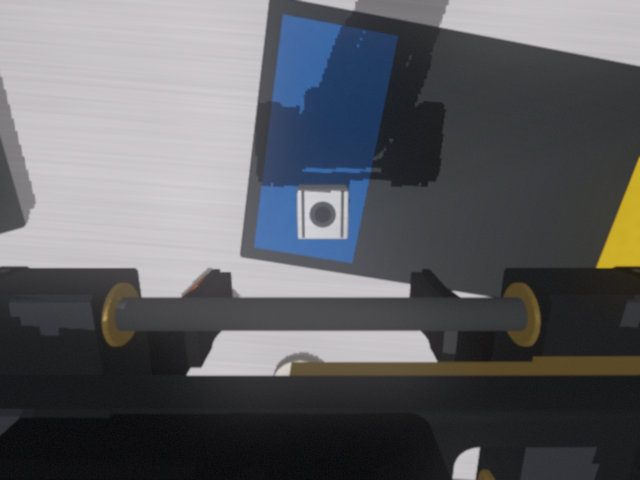

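View pics/sc5.png

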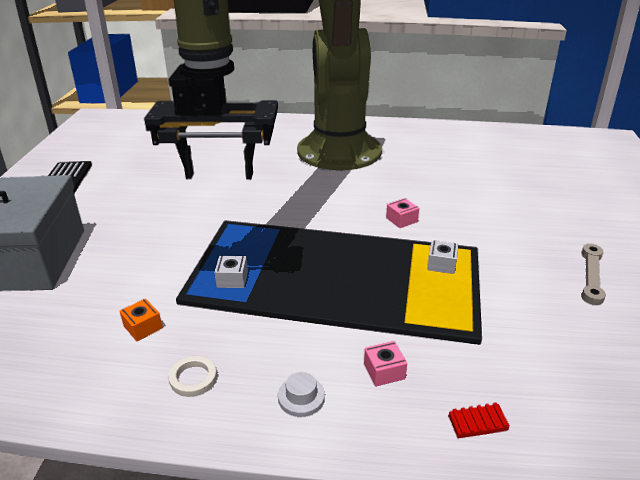

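View pics/sd5.png

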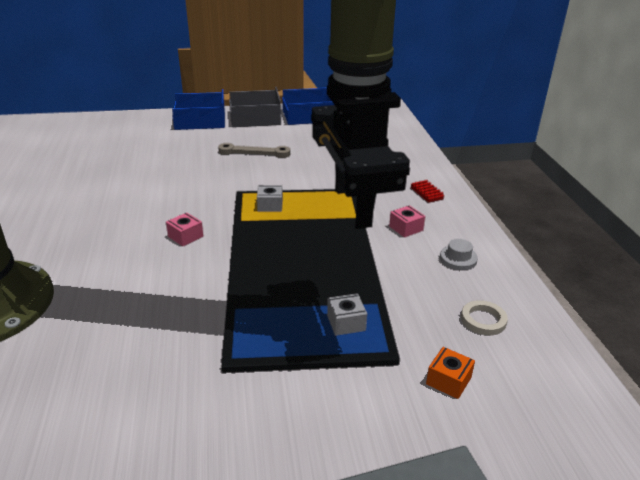

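Both blanks sit wholly on their patches: A at (443,255) on yellow and B at (232,270) on blue in the scene picture, with the gripper clear of both.

```bash
python3 -c "
from bench import ctrl
print(ctrl.close_job())"
```

```text
the job is handed in; nothing more can be done
None
```

The job is handed in: the rough blank is on the yellow patch and the polished one is on the blue patch. It took about 14.5 s of the 54 s allowed. I gripped each blank with 8 N and slid it flat along the plate.

**Which is which**
- **Robot-side blank (A, rough):** it dragged 6–8 N while gripped, with 4–5 N of extra down-force. I slid it to yellow.
- **Far blank (B, polished):** it dragged 2–3.6 N with a similar or larger down-force. I slid it to blue.
- **Repeat reading on B:** pushed about 10 mm with the jaws loose, it dragged about 1–1.5 N, with sensor noise of about 0.5–1 N.

**Last checks**
- **Rough blank:** it is about 1 mm from the yellow centre along the plate's y and 55 mm off along its x. At least about 30 mm of patch is left on every side.
- **Polished blank:** it is 13 mm from the blue centre along y and 59 mm off along x. At least about 13 mm of patch is left on every side.
- **Gripper:** open, about 0.2 m above the plate and touching nothing. The pink and orange look-alikes were not touched.

**What disagreed**
- **Own-weight drag:** taking out the down-force gives about 4.2–4.6 N for the rough blank and 1.5–1.8 N for the polished one. Both sit at or slightly outside the stated ranges, as does the loose-push reading. The gap between the two blanks was still clear.
- **Cameras:** the side and scene cameras differ from the wrist camera by 5–8 mm on the blanks, partly because they see the block sides. I used the wrist camera for the polished blank. For the rough one I used the gripper's position at release, which matched the pictures.

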